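# Make the mandoline safe

## Task

Make the mandoline slicer on the worktop safe to leave. Its black guard is parked at the high end: lift it by its grip over the catch bumps on the side rails, slide it down the deck over the blade until it lies fully home against the low stops and flat on the deck. Then turn the lock ring at the low end clockwise to its locked mark (its white rib at the white bar on its base), so that its claw holds the guard, and leave the bell, tape, oil bowl and peeler where they stand.

Things in the scene. Friction and masses are not known exactly. Their poses are not given: they have to be found in the camera images.
- mandoline: Vegetable mandoline held fast on the worktop by its feet. Its steel deck, 304 mm long, 128 mm wide over the grey side rails, slopes up at 28 degrees, away from the robot. Origin on the worktop under mid-deck; x horizontal, toward the high end (within 0.3 rad of world x), y left, z up. Deck surface 36 mm above the worktop at the low end (x = -132 mm), 179 mm at the high end (x = 136 mm).
- deck: The sloping deck. Origin at the middle of its low edge on its surface; x up the slope, y left, z square to the surface, leaning 28 degrees from vertical toward the robot. In this frame: blade slot across the deck at x = 150 mm; rails at y = +-58 mm, 10 mm high; the ring axis at x = 48 mm; guard centre at x = 245 mm parked, 150 mm home.
- guard_handle (a point): Middle of the black guard's grip, 62 mm above the deck while the guard is down; axes as the deck's. The guard is a shell 92 mm along the slope, 102 mm across, 38 mm high, about 0.28 kg. The grip is a straight bar across the deck, 26 mm thick along the slope, 84 mm long, from 38 to 79 mm above the deck: pinch it along x with the tool along -z.
- catch (a point): Top of the left parking catch, 18 mm above the deck; its twin is on the right rail. A square bump 12 mm long, 8 mm high on the rail. The ears at the guard's low edge ride on the rails and, parked, stand just above the bumps on the slope: no push gets them past without lifting. The low stops stand on the rails 92 mm further down the slope.
- guard (a joint): Travel of the guard down the slope (m): 0 to 0.003 parked, 0.095 fully home over the blade against the low stops. The catches stop it at 0.004 unless it is lifted; beyond 0.032 the ears are past them and it may come down and slide on. About 2 N of friction, so it stays where it is left; it cannot leave the rails.
- guard_lift (a joint): Lift of the guard square to the deck (m): 0 flat on the deck, at most 0.018; over 0.008 clears the catches. No spring: it sinks by its own weight (about 3 N) when let go.
- ring_grip (a point): On the lock ring's axis, 47 mm above the deck. The ring is a fluted black collar of 54 mm diameter, 5 to 48 mm above the deck, captive on a post 52 mm high. z is its axis, square to the deck; x, y turn with it (at joint 0 as the deck's). A steel claw, 22 mm wide, reaches 41 mm from the axis, 15 to 27 mm above the deck: fingertips 28 mm above the deck pass over it.
- lock_ring (a joint): Angle of the lock ring (rad), grows clockwise from above. 0 to 0.3 at the start: open, claw about 80 degrees left of up-slope. 1.40: locked, at a stop, claw up-slope behind the guard's steel hook, white index rib (across from the claw) at the white bar on the base. Friction about 0.08 N m; stays where left. Locked too early, the claw keeps the guard from coming home.
- order_bell: Counter bell, 84 mm across, 56 mm high, loose bystander on the right; origin under its centre
- tape_1: Roll of tape lying flat, 96 mm across, 25 mm high, loose bystander on the right; origin under its centre
- oil_bowl: Small steel bowl of oil, 105 mm across, 36 mm high, loose bystander on the right; origin under its centre
- peeler_1: Vegetable peeler lying on the worktop, 170 mm long, 25 mm wide, 18 mm high, loose bystander on the left; origin under its middle, x along it

How it is judged:
By the outcome, as a careful person would: the job done as asked, in the order asked, and still so for the second after the job is handed in, with the robot touching nothing.
It also fails if it takes over 45 s, if anything falls off the work surface, if the arm or the gripper's body presses on something with over 40 N, if the wrist force passes 120 N, or if a joint passes its speed limit or range.

## Robot

A 6-joint arm with a two-finger parallel gripper is mounted at the origin on a cart in front of the work surface, level with it; the furniture and walls round the work are solid. World frame = base frame: x ahead of the robot, y to its left, z up, the work surface at z = 0. Lengths are in mm, angles in degrees, forces in N, time in s.
With the tool pointing down it reaches from about 325 to 900 mm from the base axis. Payload 3.5 kg.
Tool frame: the origin (TCP) lies at the very end of the fingers, on their centre line; the grasp point (between the pads) lies 19 mm behind it; z points along the fingers, y is the line along which they close (so a half turn about z gives the same grasp; the last joint's range is limited). The gripper opens to 85 mm and grips with 20 to 120 N. Pads are 22 mm wide; open, the fingers measure 114 mm over their backs; the gripper's body (76 mm by 85 mm) begins 54 mm behind the grasp point. The pads swing forward as they close: fully open they stand 13 mm farther back than shut.
Start: joints at [-78.232, 15.837, -1.513, 72.651, 0, 84.076], TCP at [189.935, -595.438, 231.313] pointing down, gripper open.
Joint ranges: [-178.77, 178.77], [-48.84, 107.48], [-61.69, 71.31], [-111.58, 123.2], [-90, 87.43], [-180, 180]. Speed limits (degrees/s): [147.25, 147.25, 180, 180, 180, 180].

## Interface

Orientations are given as a 3x3 rotation matrix whose columns are the frame's x, y, z axes.
In Python, from bench import r gives the robot as it stands.
- The arm moves only by the shell command python3 -m handwheel 'ROWS' [FORCE]. ROWS is JSON, a list of rows, each an object of numbers: "tx", "ty", "tz": the shift along the world's x, y, z normalised to -1 to 1, where 1 is 0.2 m; "wx", "wy", "wz": the turn, a rotation vector about the world's x, y, z normalised to -1 to 1, where 1 is pi rad; "grip": the opening, from 0 (shut) to 1 (fully open). A call has exactly 10 rows; each row shifts and turns the commanded pose from where the row before left it; what a row does not reach is not made up. A row lasts 1/10 s, in which the tool goes at most 50 mm and 8.59 degrees, less where a joint would pass 70% of its speed; a pose out of reach is approached as far as the arm can. A call with a number of a shift or a turn outside -1 to 1 is refused whole. A call with a gripper value outside its range is refused whole. The fingers move at their own pace and stop on an object; FORCE is the grip in N (left out, the last holds). Time passes only in rows, so rows that do not move let the fingers close, or fill a call up. It gives the time, the measured TCP pose, the force, the opening and the grip force at its end, in the units of the state.
- r.sense(): the state, without advancing time (a new reading comes with each control period).
- r.capture(name): name is "scene" or "top"; returns a dict with "image" (420x560x3 uint8, red, green, blue), "mtx" (3x3 intrinsics, pixels), "xyz" and "rotation" of the camera in the world. Camera axes: x right, y up, looking along -z (the intrinsics and any distortion apply to the point x, -y, -z); pixel columns grow to the right and rows downward; lengths in mm; the calibration is good to about 2 mm. A picture is of the moment at which its call begins. There is no depth.
- r.sign_off(): hands the job in; it is judged then, once.
Trained networks look in the newest picture that a camera, given by its name, has taken for a name from the list of things; names that differ only in an ending like _2 or _b are one class to them, and where a whole thing is asked for, a point or a joint stands for the part that bears it (a point fixed in the world has none). Each returns a list of dicts, best first, with "score" (0 to 1); they miss things now and then, are a little off and sometimes report something else, mostly with a low value. They report only what shows in the picture. A call takes as long as a camera call.
- r.recognise(camera, label): "location" ([x, y, z] in mm, in world coordinates, good to about 4 mm: the middle of the surface that is visible of it).
- r.outline_of(camera, label): "region" (420x560 bool, what is visible of it).
The state is a dict: "time": time; "qpos": joint angles; "joint_vel": joint speeds; "effort": joint torques, N m; "position": TCP position; "ee_rot": TCP orientation; "wrist_force": force on the tool from outside, world axes, zero at the start; "moment": the same for the moment, N m; "opening": finger opening in mm; "gripper_force": force on a finger pad.
Only numpy, scipy, OpenCV 4.12 (cv2) and the standard library are available. Lean on these libraries where they do the work, as an engineer would, in place of code of your own. Each camera call takes 0.05 s, during which the arm holds its last target. There are 200 camera calls.

## Working session

There is one attempt and no reset: what is moved stays moved. The work goes in short steps, Python scripts to look and compute and a shell command to move; the robot and the scene stay as the last step left them, time stands still between calls to the robot, and variables do not carry over. Pictures are saved under pics/ and viewed, at most 10 in all, crops included, and the job is handed in when it is done.

```bash
mkdir -p pics; ls; python3 - <<'E'
from bench import r
import cv2,numpy as np
for c in("scene","top"):
    d=r.capture(c); cv2.imwrite(f"pics/{c}0.png",d["image"][:,:,::-1])
    print(c,d["mtx"],d["xyz"],d["rotation"],[k for k in d])
    for l in("mandoline","deck","guard_handle","guard","catch","ring_grip","lock_ring","order_bell","tape_1","oil_bowl","peeler_1"):
        try: print(l,[(np.round(x["location"]),round(x["score"],2)) for x in r.recognise(c,l)][:3])
        except Exception as e: print(l,e)
print(r.sense())
E
```

```text
pics
scene [[542.86803927   0.         274.23861075]
 [  0.         542.86803927 206.5502547 ]
 [  0.           0.           1.        ]] [-431.5456702   468.62265885  846.81046801] [[-0.46327717  0.48026156 -0.74479735]
 [-0.88607725 -0.23628979  0.39879097]
 [ 0.01553596  0.84469874  0.53501652]] ['image', 'mtx', 'xyz', 'rotation']
mandoline [(array([553., -36., 117.]), 0.56)]
deck [(array([549., -36., 121.]), 0.79)]
guard_handle [(array([573., -28., 174.]), 0.58)]
guard [(array([573., -29., 176.]), 0.88)]
catch [(array([552., -34., 119.]), 0.94)]
ring_grip [(array([426., -49.,  90.]), 0.76), (array([549., -37., 124.]), 0.54), (array([ 401., -317.,   31.]), 0.22)]
lock_ring [(array([426., -49.,  91.]), 0.8), (array([566., -37., 175.]), 0.35)]
order_bell [(array([ 401., -319.,   31.]), 0.69)]
tape_1 []
oil_bowl [(array([572., -30., 172.]), 0.18)]
peeler_1 [(array([417., 192.,  18.]), 0.76)]
top [[477.12511976   0.         281.69074775]
 [  0.         477.12511976 206.10064977]
 [  0.           0.           1.        ]] [ 385.88651474  -17.3959799  1191.04451684] [[-0.00114743  0.991
[... 1023 characters left out ...]
8.84271505e-04,  8.40774152e+01]), 'joint_vel': array([ 0.06316872, -0.02462657,  0.00941666, -0.0377353 , -0.06882284,
        0.02718109]), 'effort': array([ 8.22310335e-05, -4.45501220e+01,  2.95563787e+01,  1.05595205e-03,
       -3.76451339e-05, -3.30140459e-06]), 'position': array([ 189.94081336, -595.44896963,  231.29789497]), 'ee_rot': array([[ 9.52705751e-01,  3.03894310e-01, -1.92477995e-05],
       [ 3.03894311e-01, -9.52705751e-01,  1.67169487e-05],
       [-1.32573037e-05, -2.17756299e-05, -1.00000000e+00]]), 'wrist_force': array([ 0.82932333,  0.26716957, -0.12421538]), 'moment': array([-0.00831223, -0.04612094, -0.01766688]), 'gripper_force': 0.0, 'opening': 85.62257405545972}
```

```bash
python3 - <<'E'
import cv2
a=cv2.imread("pics/top0.png");b=cv2.imread("pics/scene0.png")
cv2.imwrite("pics/t1.png",cv2.resize(a[80:280,200:400],None,fx=3,fy=3,interpolation=cv2.INTER_CUBIC))
E
```

```text
(no output)
```

View pics/scene0.png

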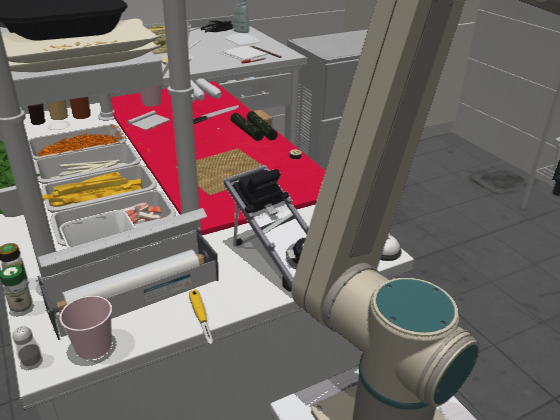

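View pics/t1.png

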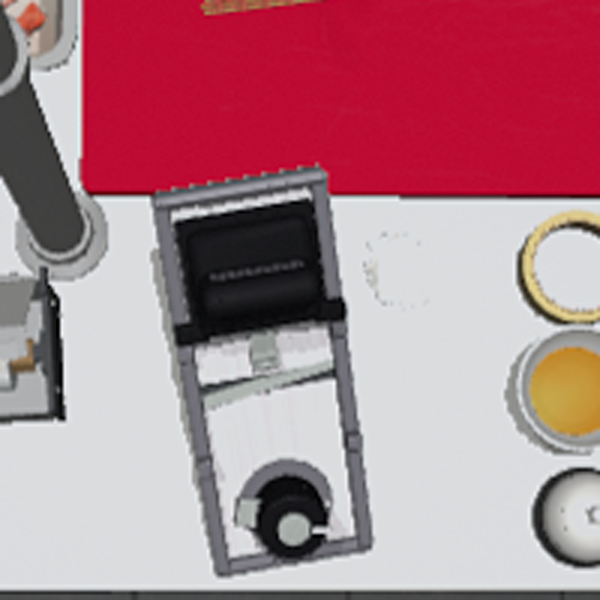

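The top picture shows the mandoline leaning slightly left. In the crop, the low corners are at (218,576) and (370,548), the high corners at (155,192) and (325,168), the stops at (203,465) and (353,438), the post top at (293,528) and the claw on the left at (243,513). In the scene view the arm partly hides the ring. Next I fit the pose.

```bash
cat > h.py <<'E'
import numpy as np
from scipy.optimize import least_squares
from scipy.spatial.transform import Rotation as R
def proj(d,P):
    p=(np.atleast_2d(P)-d["xyz"])@np.array(d["rotation"]); p=p*[1,-1,-1]
    q=p@np.array(d["mtx"]).T; return q[:,:2]/q[:,2:]
def deck(p):  # x,y,yaw -> origin, rot of deck in world
    M=R.from_euler('z',p[2]).as_matrix(); D=M@R.from_euler('y',-28,degrees=True).as_matrix()
    return np.array([p[0],p[1],0])+M@[-132,0,36],D
E
python3 - <<'E'
from h import *
from bench import r
d=r.capture("top")
px=np.array([[218,576],[370,548],[155,192],[325,168],[293,528],[258,270]])/3+[200,80]-1/3
Q=np.array([[0,64,10],[0,-64,10],[304,64,10],[304,-64,10],[48,0,52],[245,0,79]])
f=lambda p:(proj(d,deck(p)[0]+Q@deck(p)[1].T)-px).ravel()
s=least_squares(f,[541,-51,.1],loss='soft_l1'); print(s.x,np.round(s.fun.reshape(-1,2),1))
o,D=deck(s.x);print(D)
for n,q in(("grip",[245,0,62]),("ring",[48,0,47])):print(n,o+D@q)
E
```

```text
[ 5.32856130e+02 -5.49378985e+01  1.66253284e-01] [[-1.5 -2.3]
 [ 0.7 -2. ]
 [-1.   1.8]
 [ 0.7  0.5]
 [-0.3 -1. ]
 [ 0.9  6. ]]
[[ 0.87077327 -0.16548846 -0.46299836]
 [ 0.14611764  0.98621173 -0.07769213]
 [ 0.46947156  0.          0.88294759]]
grip [587.30973518 -45.80046566 205.76328364]
ring [422.71237649 -73.42025896 100.03317188]
```

```bash
cat > ov.py <<'E'
from h import *
from bench import r
import cv2,sys
def box(a,b):
    (x,y,z),(X,Y,Z)=a,b
    lo=[(x,y,z),(X,y,z),(X,Y,z),(x,Y,z)];hi=[(*p[:2],Z) for p in lo]
    return [lo+lo[:1],hi+hi[:1]]
def circ(c,rad,n=24):return [(c[0]+rad*np.cos(t),c[1]+rad*np.sin(t),c[2]) for t in np.linspace(0,2*np.pi,n)]
def overlay(d,p,crop,k,g=245,lift=0,claw=None):
    o,D=deck(p);u0,v0,u1,v1=crop
    im=cv2.resize(d["image"][v0:v1,u0:u1,::-1],None,fx=k,fy=k,interpolation=cv2.INTER_CUBIC)
    L=[[(0,64,10),(304,64,10),(304,-64,10),(0,-64,10),(0,64,10)],circ((48,0,48),27),circ((48,0,52),8)]
    L+=[box((g-13,-42,38+lift),(g+13,42,79+lift))[1],box((g-46,-51,lift),(g+46,51,lift+38))[1]]
    for l in L:
        q=(proj(d,o+np.array(l)@D.T)-[u0,v0]+.5)*k-.5
        cv2.polylines(im,[np.round(q).astype(np.int32)],False,(0,255,0),1)
    return im
E
python3 - <<'E'
from ov import *
p=[532.86,-54.94,.1663]
a=overlay(r.capture("top"),p,(240,125,340,275),4)
b=overlay(r.capture("scene"),p,(215,155,315,305),4)
cv2.imwrite("pics/o1.png",np.hstack([a,b]))
E
```

```text
(no output)
```

View pics/o1.png

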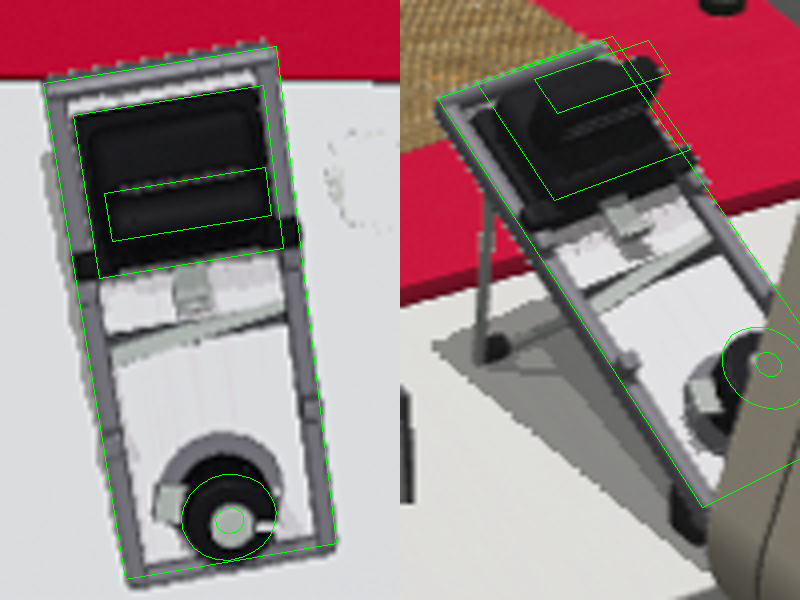

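```bash
cat >> h.py <<'E'
def go(r,p,q,yaw=0,n=10):
    """per-row values to bring TCP to deck point q, tool along -z, closing line at yaw deg from deck x"""
    o,D=deck(p); s=r.sense(); T=o+D@np.array(q,float)
    W=D@R.from_euler('z',yaw,degrees=True).as_matrix()@np.array([[0,1,0],[1,0,0],[0,0,-1.]])
    rv=R.from_matrix(W@np.array(s["ee_rot"]).T).as_rotvec(); dx=T-s["position"]
    print("T",T.round(1),"d",dx.round(1),"deg",np.degrees(rv).round(1)," row t",(dx/200/n).round(4),"w",(rv/np.pi/n).round(4))
E
python3 -c "
from h import *
from bench import r
go(r,[532.86,-54.94,.1663],[245,0,130],n=20)"
```

```text
T [555.8 -51.1 265.8] d [365.9 544.4  34.5] deg [-15.9 -26.   80.1]  row t [0.0915 0.1361 0.0086] w [-0.0044 -0.0072  0.0222]
```

```bash
python3 -m handwheel '[{"tx":0.0915,"ty":0.1361,"tz":0.02,"wx":-0.0044,"wy":-0.0072,"wz":0.0222,"grip":1},{"tx":0.0915,"ty":0.1361,"tz":0.02,"wx":-0.0044,"wy":-0.0072,"wz":0.0222,"grip":1},{"tx":0.0915,"ty":0.1361,"tz":0.02,"wx":-0.0044,"wy":-0.0072,"wz":0.0222,"grip":1},{"tx":0.0915,"ty":0.1361,"tz":0.02,"wx":-0.0044,"wy":-0.0072,"wz":0.0222,"grip":1},{"tx":0.0915,"ty":0.1361,"tz":0.02,"wx":-0.0044,"wy":-0.0072,"wz":0.0222,"grip":1},{"tx":0.0915,"ty":0.1361,"tz":0.02,"wx":-0.0044,"wy":-0.0072,"wz":0.0222,"grip":1},{"tx":0.0915,"ty":0.1361,"tz":0.02,"wx":-0.0044,"wy":-0.0072,"wz":0.0222,"grip":1},{"tx":0.0915,"ty":0.1361,"tz":0.02,"wx":-0.0044,"wy":-0.0072,"wz":0.0222,"grip":1},{"tx":0.0915,"ty":0.1361,"tz":0.02,"wx":-0.0044,"wy":-0.0072,"wz":0.0222,"grip":1},{"tx":0.0915,"ty":0.1361,"tz":0.02,"wx":-0.0044,"wy":-0.0072,"wz":0.0222,"grip":1}]'
python3 -c "
from h import *
from bench import r
print(r.sense()['qpos'])
go(r,[532.86,-54.94,.1663],[245,0,130],n=10)"
```

```text
time: 2.35
position: [373.4, -322.0, 271.7]
ee_rot: [[0.518, 0.817, 0.253], [0.851, -0.523, -0.051], [0.091, 0.241, -0.966]]
wrist_force: [0.3, -0.0, 0.0]
opening: 85.3
gripper_force: 0.0
[-54.35161494  -7.39546297 -23.24953907  63.09833186  10.14383987
  68.5911771 ]
T [555.8 -51.1 265.8] d [182.4 270.9  -5.9] deg [ -7.9 -13.   40. ]  row t [ 0.0912  0.1355 -0.0029] w [-0.0044 -0.0072  0.0222]
```

```bash
python3 -m handwheel '[{"tx":0.0914,"ty":0.1356,"tz":-0.003,"wx":-0.0044,"wy":-0.0072,"wz":0.0222,"grip":1},{"tx":0.0914,"ty":0.1356,"tz":-0.003,"wx":-0.0044,"wy":-0.0072,"wz":0.0222,"grip":1},{"tx":0.0914,"ty":0.1356,"tz":-0.003,"wx":-0.0044,"wy":-0.0072,"wz":0.0222,"grip":1},{"tx":0.0914,"ty":0.1356,"tz":-0.003,"wx":-0.0044,"wy":-0.0072,"wz":0.0222,"grip":1},{"tx":0.0914,"ty":0.1356,"tz":-0.003,"wx":-0.0044,"wy":-0.0072,"wz":0.0222,"grip":1},{"tx":0.0914,"ty":0.1356,"tz":-0.003,"wx":-0.0044,"wy":-0.0072,"wz":0.0222,"grip":1},{"tx":0.0914,"ty":0.1356,"tz":-0.003,"wx":-0.0044,"wy":-0.0072,"wz":0.0222,"grip":1},{"tx":0.0914,"ty":0.1356,"tz":-0.003,"wx":-0.0044,"wy":-0.0072,"wz":0.0222,"grip":1},{"tx":0.0914,"ty":0.1356,"tz":-0.003,"wx":-0.0044,"wy":-0.0072,"wz":0.0222,"grip":1},{"tx":0.0914,"ty":0.1356,"tz":-0.003,"wx":-0.0044,"wy":-0.0072,"wz":0.0222,"grip":1}]'
python3 - <<'E'
from ov import *
p=[532.86,-54.94,.1663]
print(r.sense()['qpos'])
go(r,p,[245,0,130],n=10)
s=r.sense(); Rr=np.array(s["ee_rot"])
def tool(d,im,crop,k):
    for y in(-42,42,0):
        a=(proj(d,[s["position"]+Rr@[0,y,-13*(y!=0)]])[0]-crop[:2]+.5)*k-.5
        cv2.circle(im,tuple(int(round(v)) for v in a),3,(0,0,255),1)
    return im
cs=((240,125,340,275),(215,155,315,305)); ims=[]
for n,c in zip(("top","scene"),cs):
    d=r.capture(n); ims.append(tool(d,overlay(d,p,c,4),np.array(c),4))
cv2.imwrite("pics/o2.png",np.hstack(ims))
E
```

```text
time: 3.35
position: [556.1, -50.7, 265.5]
ee_rot: [[-0.166, 0.871, 0.463], [0.986, 0.146, 0.077], [-0.001, 0.469, -0.883]]
wrist_force: [-0.4, 0.3, -0.1]
opening: 85.4
gripper_force: 0.0
[-18.52232818  -8.95607956 -29.19261286  44.64249709  12.71521878
  64.78757763]
T [555.8 -51.1 265.8] d [-0.3 -0.4  0.3] deg [ 0. -0.  0.]  row t [-0.0002 -0.0002  0.0002] w [ 0. -0.  0.]
```

View pics/o2.png

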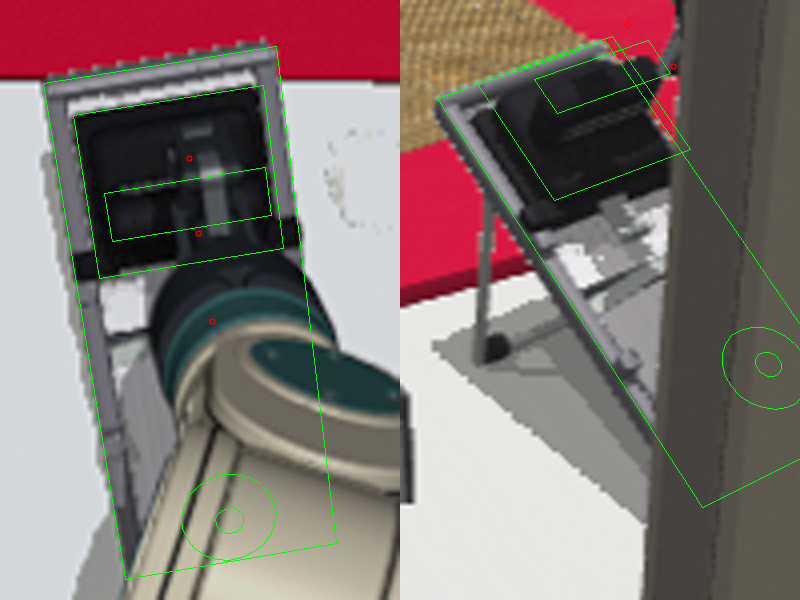

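The top view shows the far finger about 2–3 px right of its projection, so that camera's y reads about 5 mm low. The gripper opening absorbs that, so I descend onto the bar with a small +y correction.

```bash
python3 -m handwheel '[{"tx":0.0205,"ty":0.0058,"tz":-0.037,"grip":1},{"tx":0.0205,"ty":0.0058,"tz":-0.037,"grip":1},{"tx":0.0205,"ty":0.0058,"tz":-0.037,"grip":1},{"tx":0.0205,"ty":0.0058,"tz":-0.037,"grip":1},{"tx":0.0205,"ty":0.0058,"tz":-0.037,"grip":1},{"tx":0.0205,"ty":0.0058,"tz":-0.037,"grip":1},{"tx":0.0205,"ty":0.0058,"tz":-0.037,"grip":1},{"tx":0.0205,"ty":0.0058,"tz":-0.037,"grip":1},{"tx":0.0205,"ty":0.0058,"tz":-0.037,"grip":1},{"tx":0.0205,"ty":0.0058,"tz":-0.037,"grip":1}]'
python3 - <<'E'
from ov import *
p=[534,-50,.1663]
go(r,p,[245,0,46])
s=r.sense(); Rr=np.array(s["ee_rot"])
cs=((240,125,340,275),(215,155,315,305)); ims=[]
for n,c in zip(("top","scene"),cs):
    d=r.capture(n); im=overlay(d,p,c,4)
    l=[[11,57,-13],[-11,57,-13],[-11,42,-13],[11,42,-13],[11,57,-13]]
    for sg in(1,-1):
        q=(proj(d,s["position"]+(np.array(l)*[1,sg,1])@Rr.T)-c[:2]+.5)*4-.5
        cv2.polylines(im,[np.round(q).astype(np.int32)],False,(0,0,255),1)
    ims.append(im)
cv2.imwrite("pics/o3.png",np.hstack(ims))
E
```

```text
T [595.9 -39.6 191.6] d [ 39.6   9.9 -73.5] deg [-0.  -0.1 -0.1]  row t [ 0.0198  0.005  -0.0367] w [-0.     -0.     -0.0001]invalid input at $[0]: expected keys tx, ty, tz, wx, wy, wz, grip
```

View pics/o3.png

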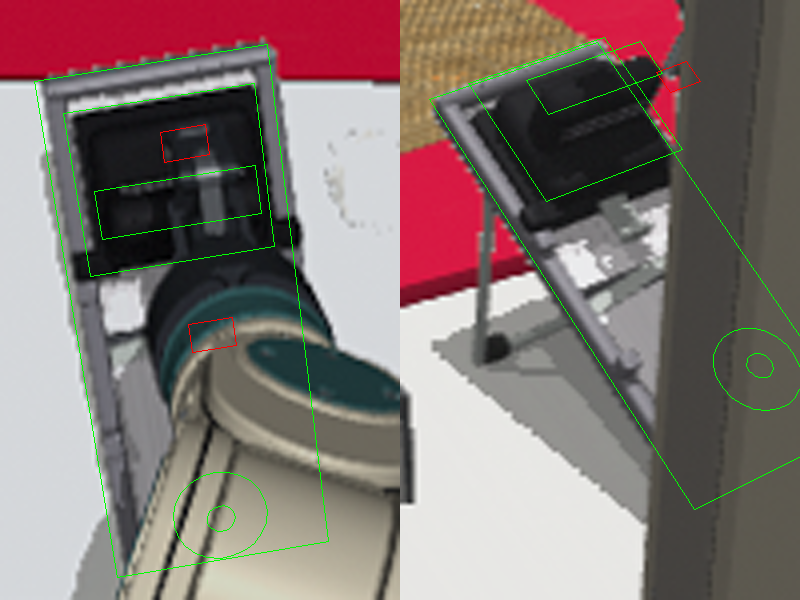

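The gripper tip in the top view sits about 12 px right of its projection and 10 px up (4× scale), which agrees with the y correction. The move was refused because the rows lacked the turn keys, so I repeat it in full.

```bash
python3 -m handwheel '[{"tx":0.0195,"ty":0.0058,"tz":-0.037,"wx":0,"wy":0,"wz":0,"grip":1},{"tx":0.0195,"ty":0.0058,"tz":-0.037,"wx":0,"wy":0,"wz":0,"grip":1},{"tx":0.0195,"ty":0.0058,"tz":-0.037,"wx":0,"wy":0,"wz":0,"grip":1},{"tx":0.0195,"ty":0.0058,"tz":-0.037,"wx":0,"wy":0,"wz":0,"grip":1},{"tx":0.0195,"ty":0.0058,"tz":-0.037,"wx":0,"wy":0,"wz":0,"grip":1},{"tx":0.0195,"ty":0.0058,"tz":-0.037,"wx":0,"wy":0,"wz":0,"grip":1},{"tx":0.0195,"ty":0.0058,"tz":-0.037,"wx":0,"wy":0,"wz":0,"grip":1},{"tx":0.0195,"ty":0.0058,"tz":-0.037,"wx":0,"wy":0,"wz":0,"grip":1},{"tx":0.0195,"ty":0.0058,"tz":-0.037,"wx":0,"wy":0,"wz":0,"grip":1},{"tx":0.0195,"ty":0.0058,"tz":-0.037,"wx":0,"wy":0,"wz":0,"grip":1}]'
python3 -c "
from h import *
from bench import r
go(r,[532,-50,.1663],[245,0,46],n=10)"
```

```text
time: 4.55
position: [595.1, -40.3, 190.7]
ee_rot: [[-0.163, 0.872, 0.462], [0.987, 0.144, 0.076], [0.0, 0.468, -0.884]]
wrist_force: [0.1, -0.4, 0.0]
opening: 85.8
gripper_force: 0.0
T [593.9 -39.6 191.6] d [-1.2  0.7  0.9] deg [-0.  -0.1  0.2]  row t [-0.0006  0.0003  0.0005] w [-0.     -0.0001  0.0001]
```

No contact. I close with 45 N while holding still.

```bash
python3 -m handwheel '[{"tx":0,"ty":0,"tz":0,"wx":0,"wy":0,"wz":0,"grip":0},{"tx":0,"ty":0,"tz":0,"wx":0,"wy":0,"wz":0,"grip":0},{"tx":0,"ty":0,"tz":0,"wx":0,"wy":0,"wz":0,"grip":0},{"tx":0,"ty":0,"tz":0,"wx":0,"wy":0,"wz":0,"grip":0},{"tx":0,"ty":0,"tz":0,"wx":0,"wy":0,"wz":0,"grip":0},{"tx":0,"ty":0,"tz":0,"wx":0,"wy":0,"wz":0,"grip":0},{"tx":0,"ty":0,"tz":0,"wx":0,"wy":0,"wz":0,"grip":0},{"tx":0,"ty":0,"tz":0,"wx":0,"wy":0,"wz":0,"grip":0},{"tx":0,"ty":0,"tz":0,"wx":0,"wy":0,"wz":0,"grip":0},{"tx":0,"ty":0,"tz":0,"wx":0,"wy":0,"wz":0,"grip":0}]' 45
python3 - <<'E'
from h import *
from bench import r
s=r.sense();D=deck([532,-50,.1663])[1];print("F deck",(D.T@s["wrist_force"]).round(1),"M",np.round(s["moment"],2))
E
```

```text
time: 5.55
position: [591.6, -41.0, 189.8]
ee_rot: [[-0.161, 0.875, 0.457], [0.987, 0.143, 0.074], [-0.0, 0.463, -0.887]]
wrist_force: [-10.4, -1.8, 3.4]
opening: 25.6
gripper_force: 44.1
F deck [-7.7 -0.   8. ] M [-0.67  1.6   0.18]
```

```bash
python3 -m handwheel '[{"tx":-0.009,"ty":-0.0015,"tz":0.011,"wx":0,"wy":0,"wz":0,"grip":0},{"tx":-0.009,"ty":-0.0015,"tz":0.011,"wx":0,"wy":0,"wz":0,"grip":0},{"tx":-0.009,"ty":-0.0015,"tz":0.011,"wx":0,"wy":0,"wz":0,"grip":0},{"tx":-0.009,"ty":-0.0015,"tz":0.011,"wx":0,"wy":0,"wz":0,"grip":0},{"tx":-0.009,"ty":-0.0015,"tz":0.011,"wx":0,"wy":0,"wz":0,"grip":0},{"tx":0,"ty":0,"tz":0,"wx":0,"wy":0,"wz":0,"grip":0},{"tx":0,"ty":0,"tz":0,"wx":0,"wy":0,"wz":0,"grip":0},{"tx":0,"ty":0,"tz":0,"wx":0,"wy":0,"wz":0,"grip":0},{"tx":0,"ty":0,"tz":0,"wx":0,"wy":0,"wz":0,"grip":0},{"tx":0,"ty":0,"tz":0,"wx":0,"wy":0,"wz":0,"grip":0}]' 60
cat > f.py <<'E'
from h import *
from bench import r
p=[532,-50,.1663];o,D=deck(p)
s=r.sense();print("F deck",(D.T@s["wrist_force"]).round(1),"M",np.round(D.T@s["moment"],2),"pos deck",(D.T@(s["position"]-o)).round(1))
E
python3 f.py
```

```text
time: 6.55
position: [585.3, -42.0, 201.8]
ee_rot: [[-0.162, 0.873, 0.461], [0.987, 0.143, 0.076], [0.0, 0.467, -0.884]]
wrist_force: [-5.4, -2.3, -4.7]
opening: 25.2
gripper_force: 59.2
F deck [-7.2 -1.3 -1.5] M [-0.53  1.96  0.29] pos deck [241.9  -1.   59.1]
```

```bash
python3 -m handwheel '[{"tx":-0.0218,"ty":-0.0037,"tz":-0.0117,"wx":0,"wy":0,"wz":0,"grip":0},{"tx":-0.0218,"ty":-0.0037,"tz":-0.0117,"wx":0,"wy":0,"wz":0,"grip":0},{"tx":-0.0218,"ty":-0.0037,"tz":-0.0117,"wx":0,"wy":0,"wz":0,"grip":0},{"tx":-0.0218,"ty":-0.0037,"tz":-0.0117,"wx":0,"wy":0,"wz":0,"grip":0},{"tx":-0.0218,"ty":-0.0037,"tz":-0.0117,"wx":0,"wy":0,"wz":0,"grip":0},{"tx":-0.0218,"ty":-0.0037,"tz":-0.0117,"wx":0,"wy":0,"wz":0,"grip":0},{"tx":-0.0218,"ty":-0.0037,"tz":-0.0117,"wx":0,"wy":0,"wz":0,"grip":0},{"tx":-0.0218,"ty":-0.0037,"tz":-0.0117,"wx":0,"wy":0,"wz":0,"grip":0},{"tx":-0.0218,"ty":-0.0037,"tz":-0.0117,"wx":0,"wy":0,"wz":0,"grip":0},{"tx":-0.0218,"ty":-0.0037,"tz":-0.0117,"wx":0,"wy":0,"wz":0,"grip":0}]'; python3 f.py
```

```text
time: 7.55
position: [542.0, -49.7, 179.0]
ee_rot: [[-0.162, 0.872, 0.462], [0.987, 0.144, 0.076], [-0.0, 0.469, -0.883]]
wrist_force: [1.7, -2.2, -1.5]
opening: 25.3
gripper_force: 59.4
F deck [ 0.5 -2.5 -1.9] M [-0.38  0.59  0.25] pos deck [192.5  -1.3  59.6]
```

```bash
python3 -m handwheel '[{"tx":-0.0098,"ty":-0.0016,"tz":-0.0133,"wx":0,"wy":0,"wz":0,"grip":0},{"tx":-0.0098,"ty":-0.0016,"tz":-0.0133,"wx":0,"wy":0,"wz":0,"grip":0},{"tx":-0.0098,"ty":-0.0016,"tz":-0.0133,"wx":0,"wy":0,"wz":0,"grip":0},{"tx":-0.0098,"ty":-0.0016,"tz":-0.0133,"wx":0,"wy":0,"wz":0,"grip":0},{"tx":-0.0098,"ty":-0.0016,"tz":-0.0133,"wx":0,"wy":0,"wz":0,"grip":0},{"tx":-0.0098,"ty":-0.0016,"tz":-0.0133,"wx":0,"wy":0,"wz":0,"grip":0},{"tx":-0.0098,"ty":-0.0016,"tz":-0.0133,"wx":0,"wy":0,"wz":0,"grip":0},{"tx":-0.0098,"ty":-0.0016,"tz":-0.0133,"wx":0,"wy":0,"wz":0,"grip":0},{"tx":-0.0098,"ty":-0.0016,"tz":-0.0133,"wx":0,"wy":0,"wz":0,"grip":0},{"tx":-0.0098,"ty":-0.0016,"tz":-0.0133,"wx":0,"wy":0,"wz":0,"grip":0}]'; python3 f.py
```

```text
time: 8.55
position: [522.7, -53.0, 152.5]
ee_rot: [[-0.162, 0.872, 0.462], [0.987, 0.143, 0.076], [-0.0, 0.468, -0.883]]
wrist_force: [-8.7, -3.9, 15.4]
opening: 25.0
gripper_force: 62.0
F deck [-0.9 -2.4 18. ] M [-0.67  0.85  0.31] pos deck [162.7  -1.4  45.5]
```

```bash
python3 -m handwheel '[{"tx":-0.009,"ty":-0.0015,"tz":-0.0043,"wx":0,"wy":0,"wz":0,"grip":0},{"tx":-0.009,"ty":-0.0015,"tz":-0.0043,"wx":0,"wy":0,"wz":0,"grip":0},{"tx":-0.009,"ty":-0.0015,"tz":-0.0043,"wx":0,"wy":0,"wz":0,"grip":0},{"tx":-0.009,"ty":-0.0015,"tz":-0.0043,"wx":0,"wy":0,"wz":0,"grip":0},{"tx":-0.009,"ty":-0.0015,"tz":-0.0043,"wx":0,"wy":0,"wz":0,"grip":0},{"tx":-0.009,"ty":-0.0015,"tz":-0.0043,"wx":0,"wy":0,"wz":0,"grip":0},{"tx":-0.009,"ty":-0.0015,"tz":-0.0043,"wx":0,"wy":0,"wz":0,"grip":0},{"tx":-0.009,"ty":-0.0015,"tz":-0.0043,"wx":0,"wy":0,"wz":0,"grip":0},{"tx":0,"ty":0,"tz":0,"wx":0,"wy":0,"wz":0,"grip":0},{"tx":0,"ty":0,"tz":0,"wx":0,"wy":0,"wz":0,"grip":0}]'; python3 f.py
```

```text
time: 9.55
position: [508.5, -55.4, 145.7]
ee_rot: [[-0.162, 0.872, 0.463], [0.987, 0.144, 0.075], [-0.001, 0.469, -0.883]]
wrist_force: [3.9, -3.7, -1.2]
opening: 25.6
gripper_force: 59.6
F deck [ 2.3 -4.3 -2.6] M [-1.05  0.63  0.27] pos deck [146.8  -1.5  46.2]
```

```bash
python3 -m handwheel '[{"tx":-0.0065,"ty":-0.0011,"tz":-0.0047,"wx":0,"wy":0,"wz":0,"grip":0},{"tx":-0.0065,"ty":-0.0011,"tz":-0.0047,"wx":0,"wy":0,"wz":0,"grip":0},{"tx":-0.0065,"ty":-0.0011,"tz":-0.0047,"wx":0,"wy":0,"wz":0,"grip":0},{"tx":-0.0065,"ty":-0.0011,"tz":-0.0047,"wx":0,"wy":0,"wz":0,"grip":0},{"tx":-0.0065,"ty":-0.0011,"tz":-0.0047,"wx":0,"wy":0,"wz":0,"grip":0},{"tx":0,"ty":0,"tz":0,"wx":0,"wy":0,"wz":0,"grip":0},{"tx":0,"ty":0,"tz":0,"wx":0,"wy":0,"wz":0,"grip":0},{"tx":0,"ty":0,"tz":0,"wx":0,"wy":0,"wz":0,"grip":0},{"tx":0,"ty":0,"tz":0,"wx":0,"wy":0,"wz":0,"grip":0},{"tx":0,"ty":0,"tz":0,"wx":0,"wy":0,"wz":0,"grip":0}]'; python3 f.py
```

```text
time: 10.55
position: [508.1, -55.6, 146.4]
ee_rot: [[-0.167, 0.864, 0.474], [0.986, 0.146, 0.08], [-0.0, 0.481, -0.877]]
wrist_force: [13.1, 2.3, 4.4]
opening: 25.3
gripper_force: 60.0
F deck [13.8  0.1 -2.4] M [ 0.07 -0.69  0.12] pos deck [146.7  -1.6  47. ]
```

Guard is against the stops (13.8 N reaction, no further travel). I release and retreat square to the deck.

```bash
python3 -m handwheel '[{"tx":0,"ty":0,"tz":0,"wx":0,"wy":0,"wz":0,"grip":1},{"tx":0,"ty":0,"tz":0,"wx":0,"wy":0,"wz":0,"grip":1},{"tx":0.004,"ty":0.0006,"tz":0.002,"wx":0,"wy":0,"wz":0,"grip":1},{"tx":0.004,"ty":0.0006,"tz":0.002,"wx":0,"wy":0,"wz":0,"grip":1},{"tx":0.004,"ty":0.0006,"tz":0.002,"wx":0,"wy":0,"wz":0,"grip":1},{"tx":0.004,"ty":0.0006,"tz":0.002,"wx":0,"wy":0,"wz":0,"grip":1},{"tx":0,"ty":0,"tz":0,"wx":0,"wy":0,"wz":0,"grip":1},{"tx":-0.0139,"ty":-0.0023,"tz":0.0265,"wx":0,"wy":0,"wz":0,"grip":1},{"tx":-0.0139,"ty":-0.0023,"tz":0.0265,"wx":0,"wy":0,"wz":0,"grip":1},{"tx":-0.0139,"ty":-0.0023,"tz":0.0265,"wx":0,"wy":0,"wz":0,"grip":1}]'; python3 f.py
python3 -c "
from h import *
from bench import r
go(r,[528.7,-50,.1663],[48,0,150],126,n=20)"
```

```text
time: 11.55
position: [496.4, -57.0, 158.9]
ee_rot: [[-0.162, 0.872, 0.462], [0.987, 0.143, 0.076], [0.0, 0.468, -0.884]]
wrist_force: [0.6, 0.3, 0.0]
opening: 85.5
gripper_force: 0.0
F deck [ 0.6  0.2 -0.3] M [ 0.02  0.42 -0.  ] pos deck [142.2  -1.   63.6]
T [370.9 -76.5 191. ] d [-125.5  -19.5   32.1] deg [-58.3  -9.8 111.5]  row t [-0.0314 -0.0049  0.008 ] w [-0.0162 -0.0027  0.031 ]
```

```bash
python3 -m handwheel '[{"tx":-0.0625,"ty":-0.0105,"tz":0.119,"wx":0,"wy":0,"wz":0,"grip":1},{"tx":-0.0625,"ty":-0.0105,"tz":0.119,"wx":0,"wy":0,"wz":0,"grip":1},{"tx":-0.0625,"ty":-0.0105,"tz":0.119,"wx":0,"wy":0,"wz":0,"grip":1},{"tx":0,"ty":-0.2,"tz":0.02,"wx":-0.0206,"wy":-0.0035,"wz":0.0392,"grip":1},{"tx":0,"ty":-0.2,"tz":0.02,"wx":-0.0206,"wy":-0.0035,"wz":0.0392,"grip":1},{"tx":0,"ty":-0.2,"tz":0.02,"wx":-0.0206,"wy":-0.0035,"wz":0.0392,"grip":1},{"tx":0,"ty":-0.2,"tz":0.02,"wx":-0.0206,"wy":-0.0035,"wz":0.0392,"grip":1},{"tx":0,"ty":-0.2,"tz":0.02,"wx":-0.0206,"wy":-0.0035,"wz":0.0392,"grip":1},{"tx":0,"ty":-0.2,"tz":0.02,"wx":-0.0206,"wy":-0.0035,"wz":0.0392,"grip":1},{"tx":0,"ty":-0.2,"tz":0.02,"wx":-0.0206,"wy":-0.0035,"wz":0.0392,"grip":1}]'
python3 - <<'E'
from ov import *
p=[528.7,-50,.1663];s=r.sense();print(s["qpos"].round(0))
cs=((240,125,340,275),(215,155,315,305)); ims=[]
for n,c in zip(("top","scene"),cs):
    d=r.capture(n); ims.append(overlay(d,p,c,4,150)); cv2.imwrite(f"pics/{n}5.png",d["image"][:,:,::-1])
    for l in("ring_grip","guard_handle"): print(n,l,[(np.round(x["location"]),round(x["score"],2)) for x in r.recognise(n,l)][:1])
cv2.imwrite("pics/o5.png",np.hstack(ims))
E
```

```text
time: 12.55
position: [458.8, -338.5, 257.9]
ee_rot: [[-0.806, 0.367, 0.465], [0.449, 0.89, 0.074], [-0.387, 0.269, -0.882]]
wrist_force: [1.2, 0.3, -0.3]
opening: 85.2
gripper_force: 0.0
[-56.  -1. -22.  56.  25. -27.]
top ring_grip [(array([427., -67.,  97.]), 0.7)]
top guard_handle [(array([517., -55., 149.]), 0.6)]
scene ring_grip []
scene guard_handle [(array([501., -17., 132.]), 0.95)]
```

View pics/o5.png

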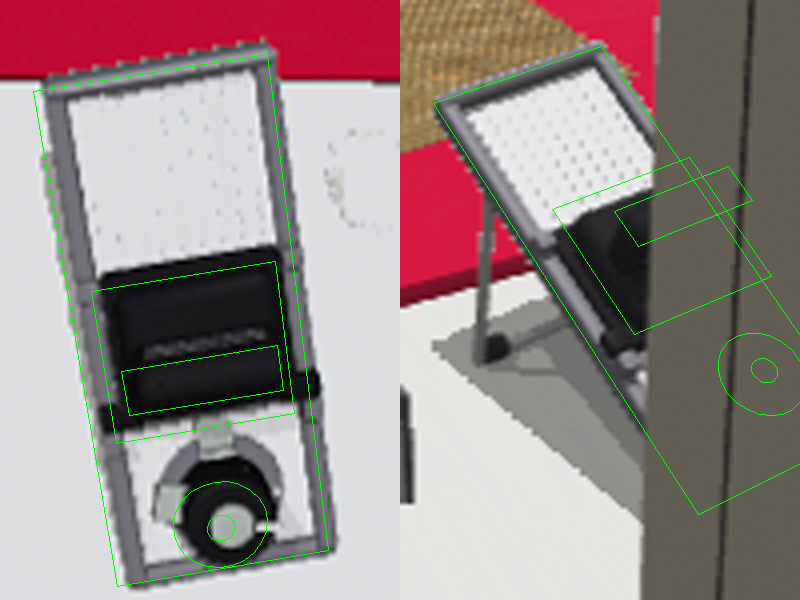

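The top view shows the guard at the low stops with its ears at (110,418) and (308,385). The claw is still left at (170,500), and the ring sits at about (232,525). The scene overlay corners match with the corrected pose. Next I approach the ring.

```bash
python3 -c "
from h import *
from bench import r
go(r,[528.7,-50,.1663],[48,0,110],128,n=10)"
```

```text
T [389.4 -73.4 155.7] d [ -69.5  262.1 -101.1] deg [-34.   -5.6  65. ]  row t [-0.0347  0.1311 -0.0506] w [-0.0189 -0.0031  0.0361]
```

```bash
python3 -m handwheel '[{"tx":-0.058,"ty":0.1311,"tz":0,"wx":-0.0189,"wy":-0.0031,"wz":0.0361,"grip":1},{"tx":-0.058,"ty":0.1311,"tz":0,"wx":-0.0189,"wy":-0.0031,"wz":0.0361,"grip":1},{"tx":-0.058,"ty":0.1311,"tz":0,"wx":-0.0189,"wy":-0.0031,"wz":0.0361,"grip":1},{"tx":-0.058,"ty":0.1311,"tz":0,"wx":-0.0189,"wy":-0.0031,"wz":0.0361,"grip":1},{"tx":-0.058,"ty":0.1311,"tz":0,"wx":-0.0189,"wy":-0.0031,"wz":0.0361,"grip":1},{"tx":-0.058,"ty":0.1311,"tz":0,"wx":-0.0189,"wy":-0.0031,"wz":0.0361,"grip":1},{"tx":0,"ty":0.1311,"tz":-0.1265,"wx":-0.0189,"wy":-0.0031,"wz":0.0361,"grip":1},{"tx":0,"ty":0.1311,"tz":-0.1265,"wx":-0.0189,"wy":-0.0031,"wz":0.0361,"grip":1},{"tx":0,"ty":0.1311,"tz":-0.1265,"wx":-0.0189,"wy":-0.0031,"wz":0.0361,"grip":1},{"tx":0,"ty":0.1311,"tz":-0.1265,"wx":-0.0189,"wy":-0.0031,"wz":0.0361,"grip":1}]'
python3 -c "
from h import *
from bench import r
print(r.sense()['qpos'].round(0))
go(r,[528.7,-50,.1663],[48,0,110],128,n=10);go(r,[528.7,-50,.1663],[48,0,28],128,n=10)"
```

```text
time: 13.85
position: [388.7, -72.1, 154.8]
ee_rot: [[-0.579, -0.67, 0.464], [-0.727, 0.682, 0.078], [-0.369, -0.292, -0.882]]
wrist_force: [0.6, -0.7, 0.3]
opening: 85.3
gripper_force: 0.0
[-34. -22. -52.  39.  19. -79.]
T [389.4 -73.4 155.7] d [ 0.7 -1.3  0.8] deg [ 0.2  0.1 -0.4]  row t [ 0.0004 -0.0006  0.0004] w [ 0.0001  0.0001 -0.0002]
T [427.4 -67.   83.3] d [ 38.7   5.1 -71.6] deg [ 0.2  0.1 -0.4]  row t [ 0.0193  0.0025 -0.0358] w [ 0.0001  0.0001 -0.0002]
```

```bash
python3 -m handwheel '[{"tx":0.0193,"ty":0.0025,"tz":-0.0358,"wx":0,"wy":0,"wz":0,"grip":1},{"tx":0.0193,"ty":0.0025,"tz":-0.0358,"wx":0,"wy":0,"wz":0,"grip":1},{"tx":0.0193,"ty":0.0025,"tz":-0.0358,"wx":0,"wy":0,"wz":0,"grip":1},{"tx":0.0193,"ty":0.0025,"tz":-0.0358,"wx":0,"wy":0,"wz":0,"grip":1},{"tx":0.0193,"ty":0.0025,"tz":-0.0358,"wx":0,"wy":0,"wz":0,"grip":1},{"tx":0.0193,"ty":0.0025,"tz":-0.0358,"wx":0,"wy":0,"wz":0,"grip":1},{"tx":0.0193,"ty":0.0025,"tz":-0.0358,"wx":0,"wy":0,"wz":0,"grip":1},{"tx":0.0193,"ty":0.0025,"tz":-0.0358,"wx":0,"wy":0,"wz":0,"grip":1},{"tx":0.0193,"ty":0.0025,"tz":-0.0358,"wx":0,"wy":0,"wz":0,"grip":1},{"tx":0.0193,"ty":0.0025,"tz":-0.0358,"wx":0,"wy":0,"wz":0,"grip":1}]'
sed -i 's/p=\[532/p=[528.7/' f.py; python3 f.py
```

```text
time: 14.85
position: [428.6, -69.4, 83.5]
ee_rot: [[-0.584, -0.667, 0.463], [-0.723, 0.686, 0.078], [-0.37, -0.29, -0.883]]
wrist_force: [0.7, -0.7, 0.1]
opening: 85.3
gripper_force: 0.0
F deck [ 0.5 -0.8 -0.2] M [-0.02  0.52 -0.02] pos deck [48.9 -2.6 27.9]
```

```bash
python3 -m handwheel '[{"tx":0,"ty":0,"tz":0,"wx":0,"wy":0,"wz":0,"grip":0.4},{"tx":0,"ty":0,"tz":0,"wx":0,"wy":0,"wz":0,"grip":0.4},{"tx":0,"ty":0,"tz":0,"wx":0,"wy":0,"wz":0,"grip":0.4},{"tx":0,"ty":0,"tz":0,"wx":0,"wy":0,"wz":0,"grip":0.4},{"tx":0,"ty":0,"tz":0,"wx":0,"wy":0,"wz":0,"grip":0.4},{"tx":0,"ty":0,"tz":0,"wx":0,"wy":0,"wz":0,"grip":0.4},{"tx":0,"ty":0,"tz":0,"wx":0,"wy":0,"wz":0,"grip":0.4},{"tx":0,"ty":0,"tz":0,"wx":0,"wy":0,"wz":0,"grip":0.4},{"tx":0,"ty":0,"tz":0,"wx":0,"wy":0,"wz":0,"grip":0.4},{"tx":0,"ty":0,"tz":0,"wx":0,"wy":0,"wz":0,"grip":0.4}]' 25; python3 f.py
```

```text
time: 15.85
position: [429.2, -70.5, 85.1]
ee_rot: [[-0.583, -0.666, 0.465], [-0.723, 0.686, 0.075], [-0.369, -0.293, -0.882]]
wrist_force: [-0.6, -5.4, 4.1]
opening: 53.1
gripper_force: 26.7
F deck [ 0.6 -5.3  4.3] M [-1.06  0.36 -0.02] pos deck [50.  -3.7 29. ]
```

```bash
python3 -m handwheel '[{"tx":0,"ty":0,"tz":0,"wx":0.0206,"wy":0.0035,"wz":-0.0392,"grip":0.4},{"tx":0,"ty":0,"tz":0,"wx":0.0206,"wy":0.0035,"wz":-0.0392,"grip":0.4},{"tx":0,"ty":0,"tz":0,"wx":0.0206,"wy":0.0035,"wz":-0.0392,"grip":0.4},{"tx":0,"ty":0,"tz":0,"wx":0.0206,"wy":0.0035,"wz":-0.0392,"grip":0.4},{"tx":0,"ty":0,"tz":0,"wx":0.0206,"wy":0.0035,"wz":-0.0392,"grip":0.4},{"tx":0,"ty":0,"tz":0,"wx":0.0206,"wy":0.0035,"wz":-0.0392,"grip":0.4},{"tx":0,"ty":0,"tz":0,"wx":0.0206,"wy":0.0035,"wz":-0.0392,"grip":0.4},{"tx":0,"ty":0,"tz":0,"wx":0.0206,"wy":0.0035,"wz":-0.0392,"grip":0.4},{"tx":0,"ty":0,"tz":0,"wx":0,"wy":0,"wz":0,"grip":0.4},{"tx":0,"ty":0,"tz":0,"wx":0,"wy":0,"wz":0,"grip":0.4}]' 35; python3 f.py
python3 -c "
from h import *
from bench import r
go(r,[528.7,-50,.1663],[48,0,28],128,n=10)"
```

```text
time: 16.85
position: [429.8, -73.0, 85.4]
ee_rot: [[-0.854, 0.235, 0.464], [0.299, 0.952, 0.07], [-0.426, 0.199, -0.883]]
wrist_force: [1.5, -11.5, -0.2]
opening: 52.6
gripper_force: 36.6
F deck [ -0.5 -11.6  -0. ] M [-2.38  0.65 -0.03] pos deck [50.3 -6.4 29.2]
T [427.4 -67.   83.3] d [-2.5  6.  -2.1] deg [-29.3  -4.6  56.6]  row t [-0.0012  0.003  -0.0011] w [-0.0163 -0.0026  0.0314]
```

```bash
python3 -m handwheel '[{"tx":0.0005,"ty":-0.003,"tz":0,"wx":0.0064,"wy":0.0011,"wz":-0.0123,"grip":0.4},{"tx":0.0005,"ty":-0.003,"tz":0,"wx":0.0064,"wy":0.0011,"wz":-0.0123,"grip":0.4},{"tx":0.0005,"ty":-0.003,"tz":0,"wx":0.0064,"wy":0.0011,"wz":-0.0123,"grip":0.4},{"tx":0.0005,"ty":-0.003,"tz":0,"wx":0.0064,"wy":0.0011,"wz":-0.0123,"grip":0.4},{"tx":0.0005,"ty":-0.003,"tz":0,"wx":0.0064,"wy":0.0011,"wz":-0.0123,"grip":0.4},{"tx":0,"ty":0,"tz":0,"wx":0.0064,"wy":0.0011,"wz":-0.0123,"grip":0.4},{"tx":0,"ty":0,"tz":0,"wx":0.0064,"wy":0.0011,"wz":-0.0123,"grip":0.4},{"tx":0,"ty":0,"tz":0,"wx":0.0064,"wy":0.0011,"wz":-0.0123,"grip":0.4},{"tx":0,"ty":0,"tz":0,"wx":0,"wy":0,"wz":0,"grip":0.4},{"tx":0,"ty":0,"tz":0,"wx":0,"wy":0,"wz":0,"grip":0.4}]' 35; python3 f.py
python3 -c "
from h import *
from bench import r
go(r,[528.7,-50,.1663],[48,0,28],128,n=10)"
```

```text
time: 17.85
position: [431.7, -75.9, 86.3]
ee_rot: [[-0.724, 0.508, 0.467], [0.603, 0.795, 0.07], [-0.336, 0.332, -0.882]]
wrist_force: [4.8, -9.7, -3.0]
opening: 52.7
gripper_force: 38.0
F deck [  1.4 -10.3  -4.1] M [-2.27  0.04  1.2 ] pos deck [51.9 -9.5 29.3]
T [427.4 -67.   83.3] d [-4.4  8.9 -3. ] deg [-38.5  -6.   73.9]  row t [-0.0022  0.0044 -0.0015] w [-0.0214 -0.0033  0.0411]
```

```bash
python3 -m handwheel '[{"tx":0,"ty":0,"tz":0,"wx":0,"wy":0,"wz":0,"grip":0.8},{"tx":0,"ty":0,"tz":0,"wx":0,"wy":0,"wz":0,"grip":0.8},{"tx":0,"ty":0,"tz":0,"wx":0,"wy":0,"wz":0,"grip":0.8},{"tx":0,"ty":0,"tz":0,"wx":0,"wy":0,"wz":0,"grip":0.8},{"tx":0,"ty":0,"tz":0,"wx":0,"wy":0,"wz":0,"grip":0.8},{"tx":0,"ty":0,"tz":0,"wx":0,"wy":0,"wz":0,"grip":0.8},{"tx":-0.023,"ty":-0.004,"tz":0.044,"wx":0,"wy":0,"wz":0,"grip":0.8},{"tx":-0.023,"ty":-0.004,"tz":0.044,"wx":0,"wy":0,"wz":0,"grip":0.8},{"tx":-0.046,"ty":-0.008,"tz":0.088,"wx":0,"wy":0,"wz":0,"grip":0.8},{"tx":-0.046,"ty":-0.008,"tz":0.088,"wx":0,"wy":0,"wz":0,"grip":0.8}]'; python3 f.py
```

```text
time: 18.85
position: [400.4, -76.8, 137.0]
ee_rot: [[-0.726, 0.511, 0.461], [0.607, 0.791, 0.079], [-0.325, 0.337, -0.884]]
wrist_force: [1.2, 0.3, 0.8]
opening: 68.2
gripper_force: 0.0
F deck [1.4 0.1 0.2] M [0.   0.45 0.  ] pos deck [48.4 -5.2 88.7]
```

```bash
python3 -m handwheel '[{"tx":0,"ty":0,"tz":0.2,"wx":0,"wy":0,"wz":0,"grip":1},{"tx":0,"ty":-0.1,"tz":0.2,"wx":0,"wy":0,"wz":0,"grip":1},{"tx":0,"ty":-0.2,"tz":0.1,"wx":0,"wy":0,"wz":0,"grip":1},{"tx":0,"ty":-0.2,"tz":0,"wx":0,"wy":0,"wz":0,"grip":1},{"tx":0,"ty":-0.2,"tz":0,"wx":0,"wy":0,"wz":0,"grip":1},{"tx":0,"ty":-0.2,"tz":0,"wx":0,"wy":0,"wz":0,"grip":1},{"tx":0,"ty":-0.2,"tz":0,"wx":0,"wy":0,"wz":0,"grip":1},{"tx":0,"ty":-0.2,"tz":0,"wx":0,"wy":0,"wz":0,"grip":1},{"tx":0,"ty":0,"tz":0,"wx":0,"wy":0,"wz":0,"grip":1},{"tx":0,"ty":0,"tz":0,"wx":0,"wy":0,"wz":0,"grip":1}]'
python3 - <<'E'
from ov import *
d=r.capture("top"); e=r.capture("scene")
k=lambda im,c,f:cv2.resize(im[c[1]:c[3],c[0]:c[2],::-1],None,fx=f,fy=f,interpolation=cv2.INTER_CUBIC)
a=k(d["image"],(260,210,340,280),5);b=k(d["image"],(200,80,440,280),2)[:350,:]
cv2.imwrite("pics/o6.png",np.hstack([a,b[:, :400]]))
E
```

```text
time: 19.85
position: [400.9, -337.7, 236.4]
ee_rot: [[-0.724, 0.512, 0.462], [0.608, 0.79, 0.079], [-0.324, 0.338, -0.883]]
wrist_force: [-0.4, -0.5, -0.1]
opening: 85.4
gripper_force: 0.0
```

View pics/o6.png

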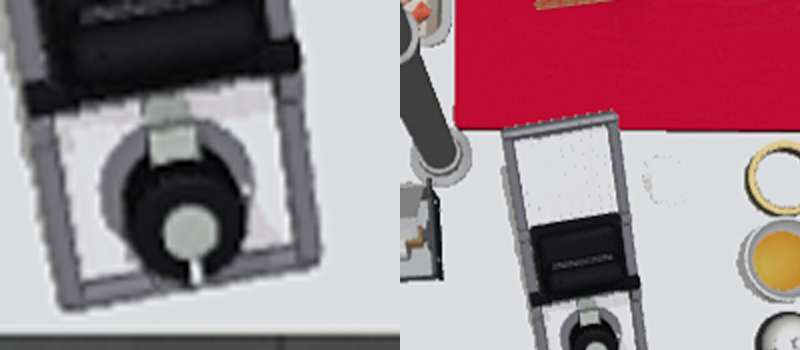

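The top view shows the claw up-slope at (173,143) against the hook at (165,110), with the white rib at the low side (195,272). The guard is home and the bystanders are in place. I check the claw angle numerically.

```bash
python3 - <<'E'
from ov import *
d=r.capture("top"); o,D=deck([532.86,-54.94,.1663])
P=lambda q:((proj(d,o+D@np.array(q,float))[0]-[260,210]+.5)*5-.5).round(0)
for a in(-6,-3,0,3,6,10):
    t=np.radians(a); print(a,"claw z27 r35",P([48+35*np.cos(t),35*np.sin(t),27]),"rib r27 z48",P([48-27*np.cos(t),-27*np.sin(t),48]))
print("post",P([48,0,52]))
g=d["image"][210:280,260:340].astype(int)
m=(g.min(2)>120)
# claw: bright pixels per row near rows 25-32 (crop), cols 26-44
for v in range(25,33): 
    print(v,g[v,26:46].mean(1).astype(int))
print(); 
for v in range(51,58): print(v,g[v,33:46].mean(1).astype(int))
E
```

```text
-6 claw z27 r35 [178. 133.] rib r27 z48 [187. 275.]
-3 claw z27 r35 [174. 133.] rib r27 z48 [190. 274.]
0 claw z27 r35 [170. 134.] rib r27 z48 [193. 274.]
3 claw z27 r35 [167. 134.] rib r27 z48 [196. 273.]
6 claw z27 r35 [163. 135.] rib r27 z48 [199. 272.]
10 claw z27 r35 [158. 137.] rib r27 z48 [203. 271.]
post [187. 225.]
25 [207 162 102  93 102 105 103 117 127 136 147 136 155 113 107 112 110 109
 180 195]
26 [143 114 111  94 148 145 137 153 166 176 185 178 187 114  97 109 114 111
 101 115]
27 [110 114 116  83 189 182 175 175 174 172 172 171 181 101  97 103 114 116
 114 111]
28 [114 116 118  66 170 175 170 171 171 172 172 173 178 106  82  93 115 117
 116 114]
29 [116 117 119  55 174 177 173 174 174 174 174 175 180 110  37  56  96 116
 116 115]
30 [117 119 106  41 170 179 176 177 177 178 178 179 168 121  43   3  42  89
 116 117]
31 [120 101  60  10 139 177 181 159 147 143 144 146 116 114  49   9   8  11
  89 116]
32 [106  44   7   4 101 142 148  91  42  11   2   3   5  34  17  11   9   4
  18  93]

51 [ 16  32  91 133 140 163 131  74  27  18  21  21  18]
52 [ 20  19  15   9  29 182 160  63  14  21  20  18  26]
53 [ 21  23  21  17   7 209 213  91  11  19  15  56  80]
54 [ 18  20  22  18   8 176 233 105  12  25  51  96 113]
55 [ 49  38  20  24  18 165 232 130  67  69  88  98  92]
56 [ 97  89  78  50  37 136 186 129  87  85  84 102 125]
57 [110 103  99  67  60  70 116 150 155 156 159 176 197]
```

The claw and rib both read within about 1° of locked, the guard was felt against its stops, and the arm is clear.

```bash
python3 -c "
from bench import r
print(r.sign_off())"
```

```text
the job is handed in; nothing more can be done
None
```

I handed the job in at about 20 s: the guard is home over the blade against the low stops, the lock ring is turned to its locked mark with the claw behind the hook, and the bell, tape, oil bowl and peeler were not touched; sign-off returned no verdict.

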